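# Hover the barcode scanner over the green-dot parcel's label

## Task

Take the hand scanner straight up out of its stand by the handle, carry it over the row of stock and stop with its window hovering level about 25 mm above the middle of the barcode label on the parcel with the green dot, the long side of the window lying along the long side of the label (either way round). Do not let the scanner touch the parcel or its tote, and leave the stock, totes and parcels where they are. Finish holding the scanner still there in the gripper: do not put it down or let go.

Things in the scene. Friction and masses are not known exactly. Their poses are not given: they have to be found in the camera images.
- scanner: Loose pistol scanner, 0.22 kg, head down in its stand. Origin: centre of the red window (30 x by 50 y mm) under the head; z up. Head: black upright block, 46 x 62 x 85 tall, yellow bands. Yellow handle: level bar along -x, x -23 to -118, 30 wide (y), z 40 to 72; then a black foot to x -138, 40 wide, z 36 to 78. Centre of mass in the handle, about 60 mm from the origin along -x.
- window (a point): Centre of the scanner's window (same point as the scanner's origin): the lowest point of the scanner when it is level. Axes as the scanner's.
- grip (a point): Middle of the scanner's handle, 70 mm along -x and 56 mm up from the window; to be pinched across the 30 mm width (the scanner's y) from above. Axes as the scanner's.
- stand: Fixed black stand, origin on the table under the centre of its head pocket, axes parallel to the resting scanner's. Pocket floor 45 mm up, walls to 69 mm, 3 mm clear round the head: the scanner must rise 24 mm straight up. A post (x -120 to -136, 36 wide, 81 tall) carries the handle's foot; between x -120 and -38 the handle is free at both sides and below.
- strip: Fixed thin black rubber strip, 400 (x) by 85 mm (y), 3 mm thick, origin at the centre of its underside on the table. The row of stock stands on it, between the stand (on the -y side) and the totes (on the +y side). The whole row, strip included, is at most 135 mm high.
- carton: Loose brown carton in the middle of the row, 150 (x) by 75 (y) by 125 mm tall, origin at the centre of its underside. Bystander.
- bottle: Loose white jar with a blue cap in the row, 66 mm in diameter, 130 mm tall, origin at the centre of its underside. Bystander.
- stock_bin: Loose yellow bin with three upright packets in the row, 100 (x) by 75 (y), 112 mm tall, origin at the centre of its underside. Bystander.
- tote_green: Loose open yellow tote that holds the green-dot parcel, 150 (x) by 200 (y) by 95 mm tall (rim 158 by 208 mm), walls and floor 4 mm, origin at the centre of its underside.
- tote_red: The same yellow tote holding the red-dot parcel. Bystander; the two totes may be in either place.
- parcel_green: Loose brown carton lying in tote_green, 110 (x) by 150 (y) by 56 mm tall, origin at the centre of its underside. On its top: a white label with black bars, 50 (x) by 76 mm (y), and beside it (centred 34 mm along -x) a green dot 24 mm across. The label's long side lies along y.
- label (a point): Centre of the label on the green-dot parcel: 14 mm along the parcel's +x, on its top face (56 mm above its underside, about 60 mm above the table, 35 mm below the tote's rim). Axes as the parcel's; z up; the label's long side lies along y.
- parcel_red: The same carton with a red dot instead of the green one, lying in tote_red; its label is not the one wanted. Bystander, origin at the centre of its underside.
There are look-alikes about, which are no part of the job. Leave any orange or turquoise look-alike of the stand alone.

How it is judged:
On the way, in this order (a step that is already met when the one before it is completed fails the run):
1. the scanner is held up clear of its stand, before the row of stock (z of window in the frame of stand above 0.09 m and contact force between the fingers and scanner above 1 N and y of window in the frame of strip below -0.06 m), for 0.1 s.
2. the scanner passes over the row of stock (y of window in the frame of strip between -0.035 and 0.035 m and x of window in the frame of strip between -0.22 and 0.22 m and height (world z) of window above 0.115 m).
At the end, for the whole second after the job is handed in: Scanner held still in the fingers, within 0.15 rad of upright, window 10 to 40 mm above the green-dot label, within 12 mm of its centre, long sides parallel within 0.15 rad, touching neither parcel nor tote; stock, totes and parcels upright, within 15 mm of their starts (z of window in the frame of label between 0.01 and 0.04 m and horizontal distance between window and label below 0.012 m and angle between the y axis of scanner and the y axis of parcel_green, either way round below 0.15 rad and angle between scanner's own z axis and vertical below 0.15 rad and contact force between the fingers and scanner above 1 N and contact force between scanner and parcel_green below 0.1 N and contact force between scanner and tote_green below 0.1 N and linear speed of scanner below 0.02 m/s and angular speed of scanner below 0.2 rad/s and distance of each of carton, bottle, stock_bin, tote_green, tote_red, parcel_green, parcel_red from where it was at the start of the episode below 0.015 m and angle between each of carton, bottle, stock_bin, tote_green, tote_red, parcel_green, parcel_red's own z axis and vertical below 0.1 rad); the arm keeps its last pose, push and grip.
It fails at once if the scanner presses on a parcel or a tote (contact force between scanner and tote_green above 1 N or contact force between scanner and tote_red above 1 N or contact force between scanner and parcel_green above 1 N or contact force between scanner and parcel_red above 1 N).
It fails at once if stock, a tote or a parcel is shoved or toppled (distance of any of carton, bottle, stock_bin, tote_green, tote_red, parcel_green, parcel_red from where it was at the start of the episode above 0.025 m or angle between any of carton, bottle, stock_bin, tote_green, tote_red, parcel_green, parcel_red's own z axis and vertical above 0.3 rad).
It also fails if it takes over 38 s, if anything falls off the work surface, if the arm or the gripper's body presses on something with over 40 N, if the wrist force passes 120 N, or if a joint passes its speed limit or range.

## Robot

A 7-joint arm with a two-finger parallel gripper is mounted at the origin on the work surface. World frame = base frame: x ahead of the robot, y to its left, z up, the work surface at z = 0. Lengths are in m, angles in rad, forces in N, time in s.
With the tool pointing down it reaches from about 0.425 to 0.875 m from the base axis. Payload 4.7 kg.
Tool frame: the origin (TCP) lies at the centre of the arm's flange, where the gripper is bolted on; the fingertips stand 182 mm ahead of it and the grasp point (between the pads) lies 164 mm ahead of it; z points along the fingers, y is the line along which they close (so a half turn about z gives the same grasp; the last joint's range is limited). The gripper opens to 87 mm and grips with 3 to 60 N. Pads are 19 mm wide; open, the fingers measure 117 mm over their backs; the gripper's body (75 mm by 190 mm) begins 51 mm behind the grasp point.
Start: joints at [-1.151, 0.321, -0.07, 1.45, 0.023, 1.371, -0.057], TCP at [0.257, 0.597, 0.405] pointing down, gripper open.
Joint ranges: [-2.86, 2.86], [-0.3, 2.09], [-1.38, 1.24], [0.06, 2.45], [-1.56, 4.7], [0.09, 2.05], [-2.69, 2.69]. Speed limits (rad/s): [2.57, 2.57, 3.14, 3.14, 3.14, 3.14, 3.14].

## Interface

Orientations are given as a unit quaternion [w, x, y, z].
In Python, from station import * gives the robot as it stands. The module is installed in compiled form; this text tells all that it offers.
- The arm moves only by the shell command python3 -m crank 'ROWS' [FORCE]. ROWS is JSON, a list of rows, each a list of 3 entries, a list of its own where there are three numbers: the shift along the tool's x, y, z in m, then the turn, a rotation vector about the tool's x, y, z in rad, then the finger opening in m, from 0 to 0.087. In form: [[[x, y, z], [rx, ry, rz], gripper], ...]. A call has 1 to 20 rows; each row is the pose to reach, as a shift and turn from the pose commanded when the call began, along the tool's axes at that moment; what a row does not reach only later rows make up. A row lasts 1/10 s, in which the tool goes at most 50 mm and 8.59 degrees, less where a joint would pass 70% of its speed; a pose out of reach is approached as far as the arm can. A call with a gripper value outside its range is refused whole. The fingers move at their own pace and stop on an object; FORCE is the grip in N (left out, the last holds). Time passes only in rows, so rows that repeat a pose let the fingers close. It gives the time, the measured TCP pose, the force, the opening and the grip force at its end, in the units of the state.
- get_state(): the state, without advancing time (a new reading comes with each control period).
- grab_frame(name): name is "scene" or "top" or "wrist"; returns (picture, depth): 480x640x3 uint8, blue, green, red; 480x640 float32, m along the optical axis (not along the pixel's ray), 0 where there is no reading.
- camera_info(name): a dict with "camera_matrix" (3x3 intrinsics, pixels), "extrinsics" (4x4, takes a point from camera to world coordinates); the wrist camera has in their place "mount" (4x4, takes a point from camera to tool coordinates, whose origin is the TCP and whose axes are the flange's). Camera axes: x right, y up, looking along -z (the intrinsics and any distortion apply to the point x, -y, -z); pixel columns grow to the right and rows downward; lengths in m; the calibration is good to about 2 mm. A picture is of the moment at which its call begins: read the wrist's pose just before it. camera_info takes no time and is no camera call.
- hand_in(): hands the job in; it is judged then, once.
The state is a dict: "time": time; "qpos": joint angles; "qvel": joint speeds; "effort": joint torques, N m; "tcp_pos": TCP position; "tcp_rot": TCP orientation; "wrist_force": force on the tool from outside, world axes, zero at the start; "ft_torque": the same for the moment, N m; "finger_gap": finger opening in m; "grasp_force": force on a finger pad.
Only numpy, scipy, OpenCV 4.12 (cv2) and the standard library are available. Lean on these libraries where they do the work, as an engineer would, in place of code of your own. Each camera call takes 0.05 s, during which the arm holds its last target. There are 200 camera calls.

## Working session

There is one attempt and no reset: what is moved stays moved. The work goes in short steps, Python scripts to look and compute and a shell command to move; the robot and the scene stay as the last step left them, time stands still between calls to the robot, and variables do not carry over. Pictures are saved under pics/ and viewed, at most 10 in all, crops included, and the job is handed in when it is done.

```bash
mkdir -p pics; cat > h.py <<'E'
import numpy as np, cv2
from station import *
from scipy.spatial.transform import Rotation as R
def tool():
    s=get_state(); T=np.eye(4); q=s['tcp_rot']; T[:3,:3]=R.from_quat([q[1],q[2],q[3],q[0]]).as_matrix(); T[:3,3]=s['tcp_pos']; return T
def cam(n):
    i=camera_info(n); K=np.array(i['camera_matrix'])
    E=np.array(i['extrinsics']) if 'extrinsics' in i else tool()@np.array(i['mount'])
    return K,E,i
def cloud(d,K,E):
    v,u=np.mgrid[:d.shape[0],:d.shape[1]]
    P=np.stack([(u-K[0,2])/K[0,0]*d,-(v-K[1,2])/K[1,1]*d,-d],-1)
    return P@E[:3,:3].T+E[:3,3]
E
python3 - <<'E'
from h import *
print(get_state()); print(tool().round(3))
for n in ("top","scene"):
    K,E,i=cam(n); p,d=grab_frame(n); print(n,i)
    cv2.imwrite(f'pics/{n}.png',p); np.savez(f'{n}.npz',p=p,d=d,K=K,E=E)
E
```

```text
{'time': 0.0, 'qpos': array([-1.15094544,  0.32183111, -0.07008278,  1.45166048,  0.02262668,
        1.37077821, -0.05686611]), 'qvel': array([-5.57577836e-05,  1.59023717e-03, -1.67325222e-03,  1.26751717e-04,
        1.82972439e-03,  2.09206349e-04,  2.10562162e-04]), 'effort': array([-5.08877019e-04, -4.91285527e+01, -4.04332392e-01, -3.12533212e+01,
       -6.39488082e-02,  4.37767943e-02,  1.79904182e-04]), 'tcp_pos': array([0.25651777, 0.59702802, 0.40366319]), 'tcp_rot': array([-1.29644748e-04,  2.01453428e-01,  9.79497638e-01, -9.36166933e-04]), 'wrist_force': array([-0.06117211, -0.14680203,  0.03917161]), 'ft_torque': array([-0.02448482,  0.02129219, -0.01992126]), 'grasp_force': 0.0, 'finger_gap': 0.08739379984848081}
[[-0.919  0.395 -0.001  0.257]
 [ 0.395  0.919 -0.002  0.597]
 [-0.    -0.002 -1.     0.404]
 [ 0.     0.     0.     1.   ]]
top {'camera_matrix': array([[536.25777125,   0.        , 322.4360106 ],
       [  0.        , 536.25777125, 250.39098082],
       [  0.        ,   0.        ,   1.        ]]), 'extrinsics': array([[-0.01852398,  0.98984726, -0.14092291,  0.26841446],
       [-0.99981807, -0.0189802 , -0.00189385, -0.0904155 ],
       [-0.00454937,  0.14086218,  0.99001876,  1.61326095],
       [ 0.        ,  0.        ,  0.        ,  1.        ]])}
scene {'camera_matrix': array([[484.52240884,   0.        , 323.16241025],
       [  0.        , 484.52240884, 242.89748774],
       [  0.        ,   0.        ,   1.        ]]), 'extrinsics': array([[ 0.73794995, -0.37801657,  0.55904682,  1.25294671],
       [ 0.67449501,  0.38606674, -0.62929243, -0.94180177],
       [ 0.02205358,  0.8414606 ,  0.53986822,  0.86278205],
       [ 0.        ,  0.        ,  0.        ,  1.        ]])}
```

View pics/top.png

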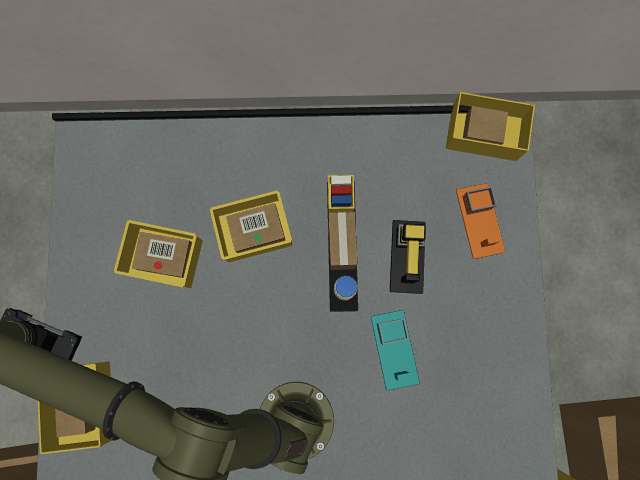

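View pics/scene.png

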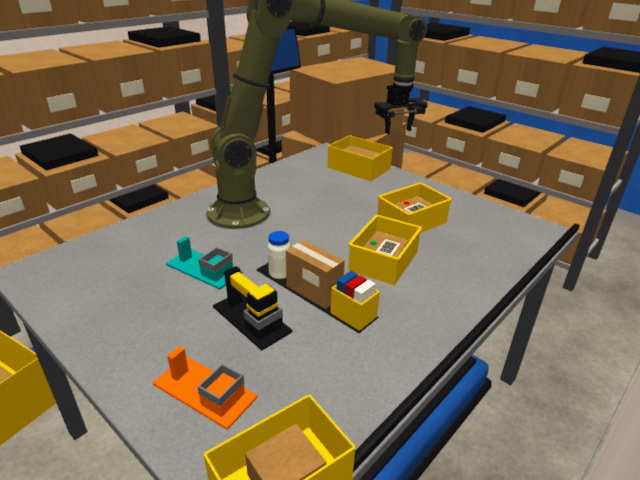

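Top view: the real scanner sits in the black stand (head ~(414,232), handle ~(413,262)). Candidates that could be confused are the orange stand (481,220) and the turquoise stand (396,350), both empty. The green-dot parcel is at (255,227). The red-dot parcel is at (162,254), and there are plain-parcel totes at (490,125) and (75,410). I'm choosing the black stand and the green dot, and will check both in one crop.

```bash
python3 - <<'E'
from h import *
z=np.load('top.npz'); p,d,K,E=[z[k] for k in 'pdKE']
W=cloud(d,K,E); hsv=cv2.cvtColor(p,cv2.COLOR_BGR2HSV)
def show(name,m,box,zr):
    u0,u1,v0,v1=box; M=np.zeros(m.shape,bool); M[v0:v1,u0:u1]=m[v0:v1,u0:u1]
    M&=(W[...,2]>zr[0])&(W[...,2]<zr[1])
    P=W[M]; r=cv2.minAreaRect((P[:,:2]*1000).astype(np.float32))
    print(name,M.sum(),P.mean(0).round(4),np.median(P[:,2]).round(4),'rect mm',np.round(r[0],1),np.round(r[1],1),round(r[2],2), 'pca',np.degrees(np.arctan2(*np.linalg.svd(P[:,:2]-P[:,:2].mean(0),full_matrices=False)[2][0][::-1])).round(2))
H,S,V=hsv[...,0],hsv[...,1],hsv[...,2]
yel=(H>20)&(H<35)&(S>120)&(V>100)
show('handle',yel,(395,430,243,290),(.10,.125))
show('head',np.ones_like(yel),(390,435,215,255),(.122,.15))
wh=(S<60)
show('label',wh,(232,275,205,240),(.04,.08))
show('green',(H>40)&(H<90)&(S>90),(235,280,220,255),(.04,.08))
show('parcel',np.ones_like(yel),(222,290,195,258),(.05,.07))
show('tote g',yel,(205,298,185,265),(.085,.11))
show('tote r',yel,(108,205,215,292),(.085,.11))
show('row',np.ones_like(yel),(320,365,165,315),(.06,.16))
show('strip+',V<60,(320,365,165,315),(-.01,.012))
a=cv2.resize(p[205:305,380:440],None,fx=5,fy=5,interpolation=2); b=cv2.resize(p[185:285,205:305],None,fx=5,fy=5,interpolation=2)
cv2.imwrite('pics/crop.png',np.hstack([a,b])[:, :800])
E
```

```text
handle 318 [ 0.4562 -0.3414  0.1149] 0.1149 rect mm [ 456.2 -341.6] [29.7 87.4] 85.08 pca 175.51
head 296 [ 0.528  -0.3467  0.1277] 0.1277 rect mm [ 511.  -347.1] [60.  80.3] 88.12 pca -89.76
label 445 [0.578  0.1149 0.0591] 0.0588 rect mm [577.7 115.1] [53.2 77.4] 14.79 pca 104.11
green 50 [0.5317 0.1027 0.059 ] 0.0592 rect mm [531.7 102.8] [21.3 20.8] 43.16 pca 167.35
parcel 2007 [0.5653 0.112  0.0583] 0.0583 rect mm [562.9 120.3] [149.8 190.7] 13.46 pca 108.0
tote g 667 [0.561  0.121  0.0929] 0.0929 rect mm [563.8 119.7] [159.9 207.7] 13.89 pca 103.29
tote r 711 [0.4869 0.3916 0.0929] 0.0931 rect mm [486.8 392.3] [210.4 158.3] 77.16 pca -104.49
row 2791 [ 0.5333 -0.1446  0.117 ] 0.124 rect mm [ 527.8 -144. ] [364.6  76.6] 0.4 pca -179.11
strip+ 754 [ 0.3907 -0.1416  0.0008] 0.0008 rect mm [ 512.6 -146.7] [397.6  84.7] 0.18 pca -176.31
```

View pics/crop.png

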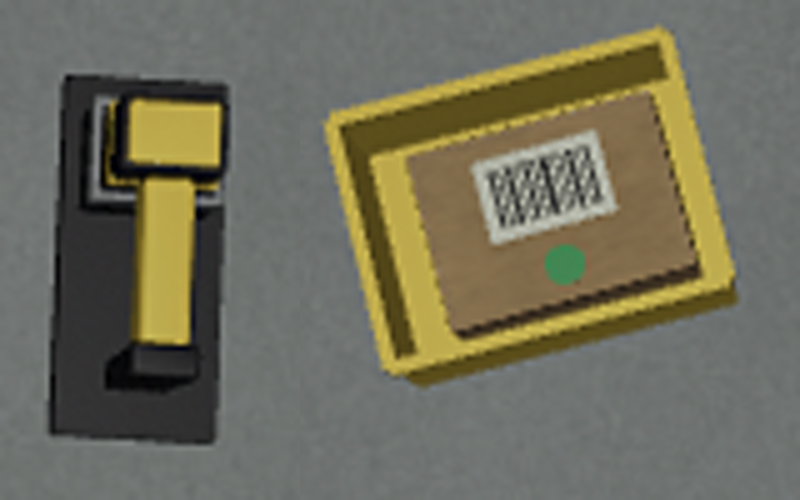

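The crop confirms both: the yellow and black scanner in the black stand, and the green dot beside the label on the left-hand parcel. Next I work out the approach.

```bash
cat >> h.py <<'E'
def goal(p,ydeg):
    """shift and turn from the present tool pose to TCP p, pointing down, tool y at ydeg in the plane"""
    T=tool(); a=np.radians(ydeg); y=np.array([np.cos(a),np.sin(a),0]); z=np.array([0,0,-1.]); x=np.cross(y,z)
    D=T[:3,:3].T@np.stack([x,y,z],1)
    return (T[:3,:3].T@(np.array(p)-T[:3,3])).round(4),R.from_matrix(D).as_rotvec().round(4)
E
python3 -c "
from h import *
print(goal([.6,.15,.42],-10)); print(goal([.456,-.341,.40],-94.4))"
```

```text
(array([-0.492 , -0.2752, -0.0157]), array([-1.4000e-03,  1.2000e-03,  1.3395e+00]))
(array([-0.5535, -0.7831,  0.0052]), array([-3.0000e-04,  2.5000e-03,  2.8126e+00]))
```

```bash
python3 -m crank '[[[-0.492,-0.275,-0.016],[0,0,1.34],0.087],[[-0.492,-0.275,-0.016],[0,0,1.34],0.087],[[-0.492,-0.275,-0.016],[0,0,1.34],0.087],[[-0.492,-0.275,-0.016],[0,0,1.34],0.087],[[-0.492,-0.275,-0.016],[0,0,1.34],0.087],[[-0.492,-0.275,-0.016],[0,0,1.34],0.087],[[-0.492,-0.275,-0.016],[0,0,1.34],0.087],[[-0.492,-0.275,-0.016],[0,0,1.34],0.087],[[-0.492,-0.275,-0.016],[0,0,1.34],0.087],[[-0.492,-0.275,-0.016],[0,0,1.34],0.087],[[-0.492,-0.275,-0.016],[0,0,1.34],0.087],[[-0.492,-0.275,-0.016],[0,0,1.34],0.087],[[-0.492,-0.275,-0.016],[0,0,1.34],0.087]]'; python3 -c "
from h import *
print(tool().round(3),get_state()['qpos'].round(2)); print(goal([.456,-.341,.40],-94.4))"
```

```text
time: 1.4
tcp_pos: [0.6013, 0.147, 0.4203]
tcp_rot: [0.001, 0.768, 0.64, -0.001]
wrist_force: [0.4, 0.8, 0.2]
finger_gap: 0.0873
grasp_force: 0.0
[[ 0.18   0.984 -0.     0.601]
 [ 0.984 -0.18  -0.002  0.147]
 [-0.002  0.    -1.     0.42 ]
 [ 0.     0.     0.     1.   ]] [-0.62  0.26  0.41  1.53 -0.1   1.38 -0.39]
(array([-0.5061, -0.0551,  0.0212]), array([1.4000e-03, 1.4000e-03, 1.4666e+00]))
```

```bash
python3 -m crank '[[[-0.506,-0.055,0.021],[0,0,1.467],0.087],[[-0.506,-0.055,0.021],[0,0,1.467],0.087],[[-0.506,-0.055,0.021],[0,0,1.467],0.087],[[-0.506,-0.055,0.021],[0,0,1.467],0.087],[[-0.506,-0.055,0.021],[0,0,1.467],0.087],[[-0.506,-0.055,0.021],[0,0,1.467],0.087],[[-0.506,-0.055,0.021],[0,0,1.467],0.087],[[-0.506,-0.055,0.021],[0,0,1.467],0.087],[[-0.506,-0.055,0.021],[0,0,1.467],0.087],[[-0.506,-0.055,0.021],[0,0,1.467],0.087],[[-0.506,-0.055,0.021],[0,0,1.467],0.087],[[-0.506,-0.055,0.021],[0,0,1.467],0.087],[[-0.506,-0.055,0.021],[0,0,1.467],0.087],[[-0.506,-0.055,0.021],[0,0,1.467],0.087]]'; python3 - <<'E'
from h import *
print(tool().round(3),get_state()['qpos'].round(2))
K,E,i=cam('wrist'); p,d=grab_frame('wrist'); np.savez('w1.npz',p=p,d=d,K=K,E=E); cv2.imwrite('pics/w1.png',p)
W=cloud(d,K,E); hsv=cv2.cvtColor(p,cv2.COLOR_BGR2HSV); H,S,V=hsv[...,0],hsv[...,1],hsv[...,2]
m=(H>20)&(H<35)&(S>120)&(V>100)&(abs(W[...,2]-.117)<.006)&(abs(W[...,0]-.46)<.1)&(abs(W[...,1]+.345)<.06)
P=W[m]; r=cv2.minAreaRect((P[:,:2]*1000).astype(np.float32)); print(m.sum(),r,np.median(P[:,2]))
v,u=np.where(m); print('px',u.min(),u.max(),v.min(),v.max())
E
```

```text
time: 2.8
tcp_pos: [0.4596, -0.3356, 0.3994]
tcp_rot: [-0.001, 0.999, -0.033, 0.0]
wrist_force: [0.3, 0.8, 0.5]
finger_gap: 0.0873
grasp_force: 0.0
[[ 0.998 -0.066  0.     0.46 ]
 [-0.066 -0.998  0.002 -0.336]
 [ 0.    -0.002 -1.     0.399]
 [ 0.     0.     0.     1.   ]] [-0.17  0.19  0.86  1.69 -0.15  1.33 -0.92]
5179 ((458.8654479980469, -341.8172607421875), (29.99020004272461, 96.57567596435547), 85.60765838623047) 0.11585870210971821
px 309 352 168 296
```

View pics/w1.png

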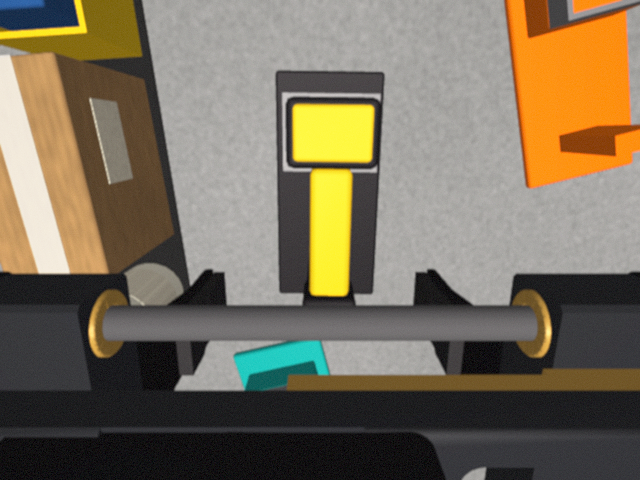

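The wrist view shows the handle at (330,232) and the head at (333,132), lying between the open fingers. Handle centre is (0.459, -0.342), yaw -4.4°.

```bash
python3 -c "
from h import *
print(get_state()['tcp_pos'],goal([.4585,-.342,.33],-94.4),goal([.4585,-.342,.265],-94.4))"
```

```text
[ 0.45935888 -0.33586875  0.39957127] (array([-0.0005,  0.0063,  0.0696]), array([-0.0014, -0.0003,  0.0104])) (array([-0.0005,  0.0064,  0.1346]), array([-0.0014, -0.0003,  0.0104]))
```

```bash
python3 -m crank '[[[0,0.006,0.035],[0,0,0.01],0.087],[[0,0.006,0.070],[0,0,0.01],0.087],[[0,0.006,0.070],[0,0,0.01],0.087],[[0,0.006,0.070],[0,0,0.01],0.087]]'; python3 -c "
from h import *
print(get_state()['tcp_pos'],goal([.4585,-.342,.265],-94.4))"
```

```text
time: 3.25
tcp_pos: [0.4581, -0.3434, 0.3301]
tcp_rot: [-0.0, 0.999, -0.04, -0.0]
wrist_force: [0.2, -0.1, 0.1]
finger_gap: 0.0866
grasp_force: 0.0
[ 0.45810336 -0.34335306  0.33006419] (array([ 0.0003, -0.0013,  0.0651]), array([-0.0005,  0.0006, -0.0025]))
```

Down, then close at 25 N.

```bash
python3 -m crank '[[[0,-0.001,0.03],[0,0,0],0.087],[[0,-0.001,0.055],[0,0,0],0.087],[[0,-0.001,0.065],[0,0,0],0.087],[[0,-0.001,0.065],[0,0,0],0.087],[[0,-0.001,0.065],[0,0,0],0.06],[[0,-0.001,0.065],[0,0,0],0.045],[[0,-0.001,0.065],[0,0,0],0.035],[[0,-0.001,0.065],[0,0,0],0.02],[[0,-0.001,0.065],[0,0,0],0.02],[[0,-0.001,0.065],[0,0,0],0.02],[[0,-0.001,0.065],[0,0,0],0.02],[[0,-0.001,0.065],[0,0,0],0.02]]' 25
```

```text
time: 4.45
tcp_pos: [0.4575, -0.3433, 0.2647]
tcp_rot: [-0.0, 0.999, -0.041, -0.0]
wrist_force: [-0.1, 2.1, 1.0]
finger_gap: 0.031
grasp_force: 1.3
```

```bash
python3 -m crank '[[[0,0,0],[0,0,0],0],[[0,0,0],[0,0,0],0],[[0,0,0],[0,0,0],0],[[0,0,-0.01],[0,0,0],0],[[0,0,-0.02],[0,0,0],0],[[0,0,-0.03],[0,0,0],0],[[0,0,-0.045],[0,0,0],0],[[0,0,-0.065],[0,0,0],0],[[0,0,-0.085],[0,0,0],0],[[0,0,-0.105],[0,0,0],0],[[0,0,-0.13],[0,0,0],0],[[0,0,-0.13],[0,0,0],0],[[0,0,-0.13],[0,0,0],0],[[0,0,-0.13],[0,0,0],0]]' 30
python3 - <<'E'
from h import *
print(tool().round(4),get_state()['qpos'].round(2))
K,E,i=cam('top'); p,d=grab_frame('top'); cv2.imwrite('pics/t2.png',p)
Kw,Ew,_=cam('wrist'); pw,dw=grab_frame('wrist'); np.savez('w2.npz',p=pw,d=dw,K=Kw,E=Ew)
W=cloud(dw,Kw,Ew); hsv=cv2.cvtColor(pw,cv2.COLOR_BGR2HSV); H,S,V=[hsv[...,k] for k in range(3)]
m=(H>20)&(H<35)&(S>120)&(V>100)&(dw>0)&(np.abs(W[...,1]+.345)<.05)&(np.abs(W[...,0]-.5)<.1)&(W[...,2]>.2)
v,u=np.where(m); print(m.sum(),u.min(),u.max(),v.min(),v.max()); P=W[m]; print(np.percentile(P,[2,50,98],axis=0).round(4))
hd=P[P[:,2]>P[:,2].max()-.008]; r=cv2.minAreaRect((hd[:,:2]*1000).astype(np.float32)); print('head',len(hd),r,np.linalg.svd(hd-hd.mean(0),full_matrices=False)[2][2])
cv2.imwrite('pics/w2.png',pw)
print(goal([.4585,-.342,.41],-94.4), goal([.53,-.12,.41],-85),goal([.51,.0975,.41],-75.6))
E
```

```text
time: 5.85
tcp_pos: [0.4572, -0.343, 0.3939]
tcp_rot: [-0.0, 0.999, -0.041, -0.001]
wrist_force: [0.0, 0.3, -2.9]
finger_gap: 0.0296
grasp_force: 30.0
[[ 9.967e-01 -8.100e-02 -1.200e-03  4.572e-01]
 [-8.100e-02 -9.967e-01  1.000e-03 -3.430e-01]
 [-1.300e-03 -9.000e-04 -1.000e+00  3.939e-01]
 [ 0.000e+00  0.000e+00  0.000e+00  1.000e+00]] [-0.16  0.21  0.87  1.69 -0.16  1.32 -0.91]
33101 146 555 63 388
[[ 0.4411 -0.3717  0.2426]
 [ 0.5206 -0.3458  0.2572]
 [ 0.5459 -0.3238  0.2591]]
head 156 ((480.34722900390625, -350.35736083984375), (81.57746887207031, 1.8916866779327393), 85.84577941894531) [ 0.99175103 -0.08170408 -0.09876408]
(array([ 0.0011, -0.0011, -0.0164]), array([-0.0008,  0.0019, -0.0044])) (array([ 0.0544, -0.2282, -0.0163]), array([-0.001 ,  0.0019, -0.1685])) (array([ 0.0168, -0.4434, -0.0161]), array([-0.0012,  0.0018, -0.3325]))
```

View pics/w2.png

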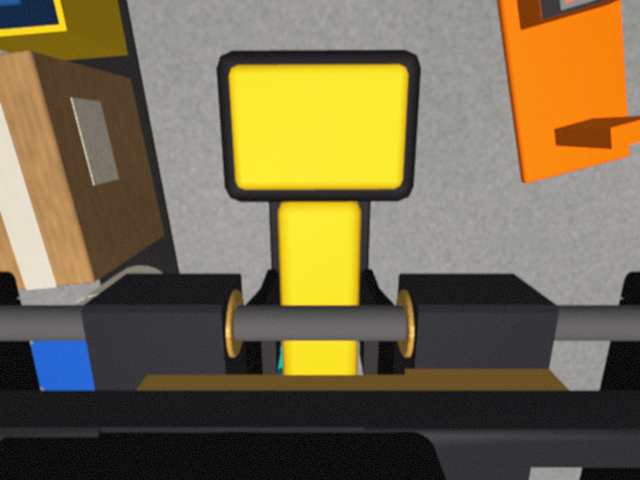

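Scanner held level, head top at (319,126), clear of the stand. Carrying over the row in gentle steps.

```bash
python3 -m crank '[[[0.005,-0.02,-0.01],[0,0,-0.01],0],[[0.015,-0.05,-0.015],[0,0,-0.03],0],[[0.025,-0.08,-0.015],[0,0,-0.06],0],[[0.035,-0.12,-0.015],[0,0,-0.08],0],[[0.044,-0.16,-0.015],[0,0,-0.11],0],[[0.05,-0.2,-0.015],[0,0,-0.14],0],[[0.05,-0.24,-0.015],[0,0,-0.17],0],[[0.045,-0.28,-0.015],[0,0,-0.2],0],[[0.04,-0.32,-0.015],[0,0,-0.23],0],[[0.035,-0.36,-0.015],[0,0,-0.27],0],[[0.028,-0.4,-0.015],[0,0,-0.3],0],[[0.02,-0.43,-0.015],[0,0,-0.32],0],[[0.017,-0.443,-0.015],[0,0,-0.333],0],[[0.017,-0.443,-0.015],[0,0,-0.333],0],[[0.017,-0.443,-0.015],[0,0,-0.333],0],[[0.017,-0.443,-0.015],[0,0,-0.333],0]]'
cat > m.py <<'E'
from h import *
T=tool(); print(get_state()['time'],T[:3,3].round(4))
K,E,_=cam('wrist'); p,d=grab_frame('wrist'); cv2.imwrite('pics/w3.png',p)
W=cloud(d,K,E); hsv=cv2.cvtColor(p,cv2.COLOR_BGR2HSV); H,S,V=[hsv[...,k] for k in range(3)]
m=((H>20)&(H<35)&(S>120)&(V>100)&(d>0)&(W[...,2]>T[2,3]-.15)).astype(np.uint8); m[210:]=0
m=cv2.morphologyEx(m,cv2.MORPH_OPEN,np.ones((5,5)))
n,l,st,c=cv2.connectedComponentsWithStats(m); k=1+st[1:,4].argmax(); P=W[l==k]; print('px',st[k],c[k])
nrm=np.linalg.svd(P-P.mean(0),full_matrices=False)[2][2]; print('head top',P.mean(0).round(4),'normal',nrm.round(3))
r=cv2.minAreaRect((P[:,:2]*1000).astype(np.float32)); print('rect',r)
E
python3 m.py; python3 -c "
from h import *
print(get_state()['qpos'].round(2),goal([.51,.0975,.41],-75.6))"
```

```text
time: 7.55
tcp_pos: [0.5108, 0.0944, 0.4097]
tcp_rot: [0.0, 0.992, 0.124, -0.0]
wrist_force: [-0.1, 0.8, -3.0]
finger_gap: 0.0294
grasp_force: 30.0
7.55 [0.5108 0.0944 0.4097]
px [  228    63   181   127 21823] [318.47101682 125.667186  ]
head top [0.5813 0.1131 0.2738] normal [0.007 0.003 1.   ]
rect ((580.7206420898438, 112.97496795654297), (36.8232536315918, 53.36383819580078), 14.637447357177734)
[-0.72  0.03  0.49  1.78 -0.01  1.33 -1.54] (array([-0.    , -0.003 , -0.0002]), array([ 0.0005, -0.    , -0.0033]))
```

View pics/w3.png

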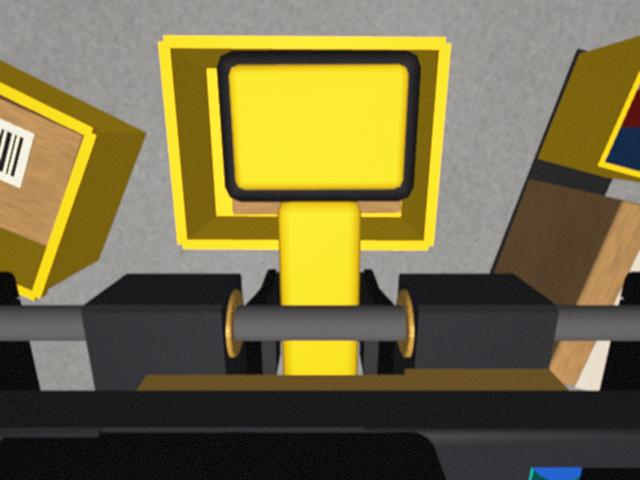

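The scanner is over the green tote: head top centre at (318,126) and tote rim spanning (160,37)–(450,250), both level and aligned. Comparing the rim as seen by the wrist and top cameras lets me cancel any calibration offset.

```bash
python3 - <<'E'
from h import *
K,E,_=cam('wrist'); p,d=grab_frame('wrist'); W=cloud(d,K,E); hsv=cv2.cvtColor(p,cv2.COLOR_BGR2HSV); H,S,V=[hsv[...,k] for k in range(3)]
m=((H>20)&(H<35)&(S>120)&(np.abs(W[...,2]-.094)<.008)).astype(np.uint8)
m[:,:150]=0; m[:,460:]=0; m[260:]=0
P=W[m>0]; print('wrist rim',len(P),np.median(P[:,2]),cv2.minAreaRect((P[:,:2]*1000).astype(np.float32)))
K,E,_=cam('top'); p,d=grab_frame('top'); W=cloud(d,K,E); hsv=cv2.cvtColor(p,cv2.COLOR_BGR2HSV); H,S,V=[hsv[...,k] for k in range(3)]
m=(H>20)&(H<35)&(S>120)&(np.abs(W[...,2]-.274)<.012)
P=W[m]; print('top head',len(P),P.mean(0) if len(P) else '', cv2.minAreaRect((P[:,:2]*1000).astype(np.float32)) if len(P) else '')
E
```

```text
wrist rim 11219 0.0939430186966343 ((563.9152221679688, 119.93793487548828), (158.83248901367188, 208.89364624023438), 13.942514419555664)
top head 16 [0.52368491 0.07856172 0.26593769] ((534.9050903320312, 80.81864929199219), (140.09852600097656, 11.793423652648926), 9.712474822998047)
```

Cameras agree within 0.3 mm. Correct by about (-2.4, -2.6) mm in tool axes and go down 104 mm.

```bash
python3 -m crank '[[[-0.002,-0.003,0],[0,0,0],0],[[-0.002,-0.003,0.02],[0,0,0],0],[[-0.002,-0.003,0.04],[0,0,0],0],[[-0.002,-0.003,0.06],[0,0,0],0],[[-0.002,-0.003,0.075],[0,0,0],0],[[-0.002,-0.003,0.09],[0,0,0],0],[[-0.002,-0.003,0.098],[0,0,0],0],[[-0.002,-0.003,0.104],[0,0,0],0],[[-0.002,-0.003,0.104],[0,0,0],0],[[-0.002,-0.003,0.104],[0,0,0],0],[[-0.002,-0.003,0.104],[0,0,0],0],[[-0.002,-0.003,0.104],[0,0,0],0],[[-0.002,-0.003,0.104],[0,0,0],0]]'; python3 m.py; python3 - <<'E'
from h import *
p,d=grab_frame('scene'); cv2.imwrite('pics/s4.png',cv2.resize(p[130:330,250:510],None,fx=3,fy=3))
E
```

```text
time: 9.0
tcp_pos: [0.5078, 0.0993, 0.3062]
tcp_rot: [-0.0, 0.992, 0.126, 0.0]
wrist_force: [0.1, -0.6, -2.1]
finger_gap: 0.0298
grasp_force: 30.0
9.0 [0.5078 0.0993 0.3062]
px [  229    64   180   127 21815] [318.3400871  125.80820536]
head top [0.5783 0.1184 0.1704] normal [0.005 0.002 1.   ]
rect ((577.5379028320312, 118.19258880615234), (37.18365478515625, 53.30054473876953), 14.488731384277344)
```

View pics/s4.png

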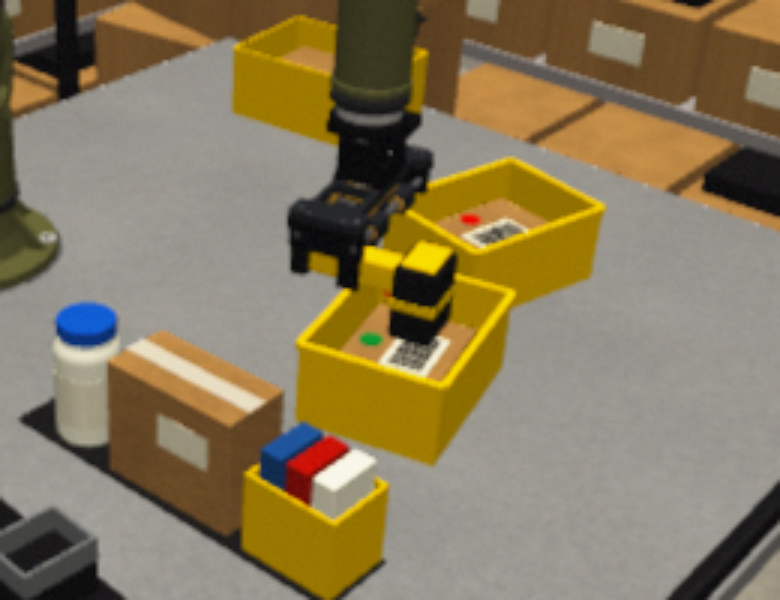

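The head hovers over the label beside the green dot, (410,300) in the crop, with stock and totes undisturbed. It is 3 mm off in y, so I trim, settle and hand in.

```bash
python3 -m crank '[[[0,0.003,0.001],[0,0,0],0],[[0,0.003,0.001],[0,0,0],0],[[0,0.003,0.001],[0,0,0],0],[[0,0.003,0.001],[0,0,0],0],[[0,0.003,0.001],[0,0,0],0],[[0,0.003,0.001],[0,0,0],0],[[0,0.003,0.001],[0,0,0],0],[[0,0.003,0.001],[0,0,0],0]]'; python3 m.py && python3 -c "
from station import *
print(abs(get_state()['qvel']).max()); print(hand_in())"
```

```text
time: 9.9
tcp_pos: [0.5084, 0.0963, 0.3048]
tcp_rot: [-0.0, 0.992, 0.126, 0.0]
wrist_force: [-0.1, -0.5, -2.8]
finger_gap: 0.0298
grasp_force: 30.0
9.9 [0.5084 0.0963 0.3048]
px [  228    64   181   127 21821] [318.29146235 125.59621466]
head top [0.5789 0.1155 0.1689] normal [0.006 0.003 1.   ]
rect ((578.1131591796875, 115.21771240234375), (37.08417510986328, 53.244205474853516), 14.688273429870605)
0.0022071194601247916
the job is handed in; nothing more can be done
None
```

The job is handed in at about 10 s: the scanner is held still at 30 N, its window level about 25 mm above the green-dot label, measured within about 1 mm of its centre and 1° of its long side; no verdict was returned.

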